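# Uncover the bearing ball and present it to the turntable

### The job

Take the clear dust dome off the little dish that holds the turntable's bearing ball and hang it by its arched handle on the steel hook, then let go of it. Then lift the dish level, about 10 cm straight up above its coaster, and only up there give it a quarter turn so that its red spout points squarely to the coaster edge on the turntable's side, keeping the ball in the middle all the while. Finish while still holding the dish there, level and steady; leave the jar, the gauge and the adapter where they are.

Things in the scene. Friction and masses are not known exactly. Their poses are not given: they have to be found in the camera images.
- cover: Clear plastic dust dome over the dish, 86 mm diameter, 45 mm tall, open below, about 130 g. Origin: centre of its lower rim, z up. On its top stands a brass arched handle in its y-z plane, of 8 mm bar: legs at y = +-34 mm, level top bar along y with its axis 94 mm above the origin. The opening under the bar is 60 mm wide and runs from 45 to 90 mm above the origin.
- cover_bar (a point): Middle of the axis of the cover's handle bar (94 mm above the cover's origin); its y axis runs along the bar. The cover's axes.
- cover_grip (a point): Middle of the light wooden grip that stands on the middle of the handle bar, 118 mm above the cover's origin: 14 mm thick (x), 24 mm wide (y), 40 mm tall (98 to 138 mm above the cover's origin). Take the dome here, from above.
- hook_stand: Fixed stand: dark round foot 120 mm across, 12 mm high, its centre 10 mm to -x of the origin; upright 8 mm bright steel rod rising from the origin (on the console), bent over at 175 mm height into a level 8 mm arm along the stand's own -x to 105 mm from the rod, then an upturned tip ending 117 mm from the rod, its top 195 mm above the console. z up.
- hook_seat (a point): Middle of the hook arm's top line, 179 mm above the console, 75 mm from the rod. The cover's bar should rest here (within 25 mm along the arm), crossing the arm, which passes through the arch; the bar's axis is then 4 mm above this point. Axes as the stand's: the open end is to -x.
- coaster: Square blue ceramic coaster fixed to the console, 110 x 110 mm, 6 mm thick. Origin: centre of its underside, z up. At the start the dish's spout points to its -x edge (the one nearer the robot); its +y edge is the one on the turntable's side.
- dish: White round dish on the coaster's middle, 58 mm outside diameter, upright outer wall, 34 mm tall, about 160 g. Origin: centre of its underside, z up. Inside, 52 mm across, a shallow cone floor falls at 8 degrees to the centre, 20 mm above the underside. Red spout at its own -x side, 12 mm wide, out to 37 mm from the axis, near the rim. Grasp from above across the wall, clear of the spout.
- dish_spout (a point): Outer end of the dish's red spout, 37 mm from the dish's axis, 31 mm above its underside.
- ball_center (a point): Centre of the loose steel ball, 16 mm diameter, 18 g, that lies in the middle of the dish's floor and can roll.
- turntable: Turntable under a closed clear dust cover, 350 x 430 x 136 mm high, fixed on the console on the robot's left. Origin: centre of its underside.
- jar: Glass jar with a steel flip-top lid, 62 mm diameter, 74 mm tall, bystander. Origin: centre of its underside.
- gauge: Steel stylus gauge, 85 x 22 x 26 mm high, lying along its own x, bystander. Origin: centre of its underside.
- adapter: White plastic record adapter, disc 38 mm diameter, 9 mm high, bystander. Origin: centre of its underside.
Mind the look-alikes: they are no part of the job. Several things have the shape of the cover; the one meant has the colours described above. There is more than one size of the hook_stand; the job needs the larger.

How it is judged:
By the outcome, as a careful person would: the job done as asked, in the order asked, and still so for the second after the job is handed in, while the arm keeps its last pose, push and grip.
It also fails if it takes over 59 s, if anything falls off the work surface, if the arm or the gripper's body presses on something with over 40 N, if the wrist force passes 120 N, or if a joint passes its speed limit or range.

### The arm

A 6-joint arm with a two-finger parallel gripper is mounted at the origin on the work surface. World frame = base frame: x ahead of the robot, y to its left, z up, the work surface at z = 0. Lengths are in mm, angles in degrees, forces in N, time in s.
With the tool pointing down it reaches from about 325 to 775 mm from the base axis. Payload 5.5 kg.
Tool frame: the origin (TCP) lies midway between the tips of the shut fingers; the grasp point (between the pads) lies 19 mm behind it; z points along the fingers, y is the direction in which the jaws open and shut (so a half turn about z gives the same grasp; the last joint's range is limited). The gripper opens to 85 mm and grips with 20 to 120 N. Pads are 22 mm wide; open, the fingers measure 114 mm over their backs; the gripper's body (76 mm by 85 mm) begins 54 mm behind the grasp point. The pads swing forward as they close: fully open they stand 13 mm farther back than shut.
Start: joints at [-77.676, 5.22, 70.514, -0, 104.267, -3.249], TCP at [161.079, -577.988, 231.275] pointing down, gripper open.
Joint ranges: [-164.24, 164.24], [-49.07, 125.15], [9.68, 141.18], [-86.29, 266.29], [3.28, 154.24], [-151.56, 151.56]. Speed limits (degrees/s): [147.25, 147.25, 172.46, 180, 180, 180].

### API

Orientations are given as [roll, pitch, yaw] about the fixed x, y, z axes, in that order (R = Rz(yaw) Ry(pitch) Rx(roll)).
In Python, from workcell import get_obs, grab_frame, camera_model, job_done gives the robot as it stands.
- The arm moves only by the tool send_rows, never from a script. Its argument "rows" is a list of rows, each an object with "delta_pos": the shift along the tool's x, y, z in m, a list of three; "spin": the turn about the tool's z in rad. In form: [{"delta_pos": [x, y, z], "spin": spin}, ...]. A call has exactly 8 rows; each row is the pose to reach, as a shift and turn from the pose commanded when the call began, along the tool's axes at that moment; what a row does not reach only later rows make up. A row lasts 1/8 s, in which the tool goes at most 62.5 mm and 10.7 degrees, less where a joint would pass 70% of its speed; a pose out of reach is approached as far as the arm can. A call with a gripper value outside its range is refused whole. "fingers" is the opening in per cent of the stroke, from 0 (shut) to 100 (fully open), set as the call begins (left out, the last holds). The fingers move at their own pace and stop on an object; the grip force is fixed at half the most. Time passes only in rows, so rows that repeat a pose let the fingers close, or fill a call up. It gives the time, the measured TCP pose, the force and the opening at its end, in the units of the state.
- get_obs(): the state, without advancing time (a new reading comes with each control period).
- grab_frame(name): name is "scene" or "side" or "wrist"; returns the picture (420x560x3 uint8, blue, green, red); there is no depth.
- camera_model(name): a dict with "fovy" (degrees; the focal length in pixels is half the picture's height over the tangent of half this angle, whatever the lens; pixels are square), "cx", "cy" (the principal point, pixels), "xyz" and "rotation" of the camera in the world; the wrist camera has in their place "hand_eye" (4x4, takes a point from camera to tool coordinates, whose origin is the TCP and whose axes are the flange's). Camera axes: x right, y down, z forward; pixel columns grow to the right and rows downward; lengths in mm; the calibration is good to about 2 mm. A picture is of the moment at which its call begins: read the wrist's pose just before it. camera_model takes no time and is no camera call.
- job_done(): hands the job in, once; it reports no verdict.
The state is a dict: "t": time; "joints": joint angles; "qd": joint speeds; "joint_torque": joint torques, N m; "position": TCP position; "tcp_rot": TCP orientation; "ft_force": force on the tool from outside, world axes, zero at the start; "ft_torque": the same for the moment, N m; "width": finger opening in mm.
Only numpy, scipy, OpenCV 4.12 (cv2) and the standard library are available. Lean on these libraries where they do the work, as an engineer would, in place of code of your own. Each camera call takes 0.05 s, during which the arm holds its last target.

## Working session

There is one attempt and no reset: what is moved stays moved. The work goes in short steps, Python scripts to look and compute and a tool call to move; the robot and the scene stay as the last step left them, time stands still between calls to the robot, and variables do not carry over. Pictures are saved under pics/ and viewed, and the job is handed in when it is done.

Besides the shell and the picture viewer there is one more tool, called by a JSON object that holds its "name" and its "arguments", one argument or row to a line. send_rows: Moves the arm, as the interface text tells. Its arguments: {"type":"object","properties":{"rows":{"type":"array"},"fingers":{"type":"number"}},"required":["rows"]}

```bash
ls; mkdir -p pics; python3 - <<'E'
from workcell import *
import cv2
o=get_obs();print(o)
for n in ("scene","side","wrist"):
    m=camera_model(n);print(n,m)
    cv2.imwrite(f"pics/{n}0.png",grab_frame(n))
E
```

```text
pics
{'t': 0.0, 'joints': array([-7.76759881e+01,  5.26463432e+00,  7.05813088e+01, -6.88355504e-04,
        1.04266841e+02, -3.24820446e+00]), 'qd': array([-0.01625524,  0.13571772,  0.05258067, -0.00584531, -0.03936021,
        0.12831683]), 'joint_torque': array([-1.53802480e-04, -4.58724833e+01, -4.18028677e+01, -1.40490779e-04,
        1.15910554e-02,  2.22456566e-05]), 'position': array([ 161.01133414, -577.70373484,  230.14054794]), 'tcp_rot': array([-1.79887359e+02, -5.72411806e-03,  1.55720418e+01]), 'ft_force': array([-0.40761685,  0.22118617,  0.36248235]), 'ft_torque': array([0.04013209, 0.0632399 , 0.01711329]), 'width': 85.28281129626778}
scene {'fovy': 46.557938619102636, 'cx': 271.9175769817159, 'cy': 208.18351703790805, 'xyz': array([1287.73556716,  252.90919297, 1167.65644493]), 'rotation': array([-1.45616397e+02, -1.06563193e-01,  1.00320708e+02])}
side {'fovy': 44.35863307614338, 'cx': 277.4170612381494, 'cy': 201.5031730892121, 'xyz': array([ 524.47801501, 1336.73642643, 1191.05759497]), 'rotation': array([-131.09898972,   -0.49927617, -176.87001529])}
wrist {'fovy': 71.87466247077445, 'cx': 282.28328210816534, 'cy': 209.72097402802822, 'hand_eye': array([[-2.60429762e-04, -9.64589591e-01, -2.63755291e-01,
         6.55623840e+01],
       [ 9.99999960e-01, -2.23134437e-04, -1.71358066e-04,
         1.03835133e+00],
       [ 1.06437318e-04, -2.63755325e-01,  9.64589611e-01,
        -1.43664754e+02],
       [ 0.00000000e+00,  0.00000000e+00,  0.00000000e+00,
         1.00000000e+00]])}
```

View pics/scene0.png

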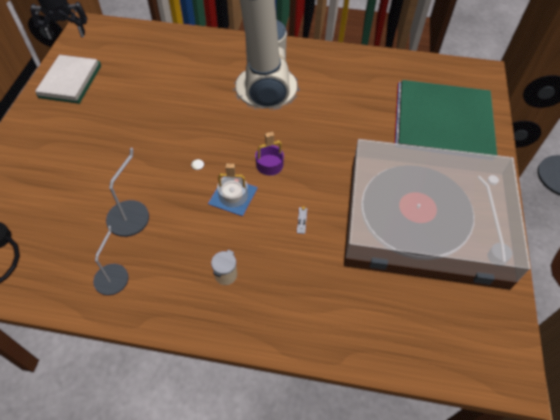

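View pics/side0.png

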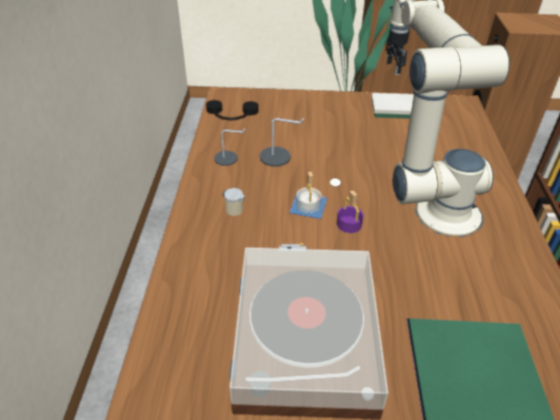

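View pics/wrist0.png

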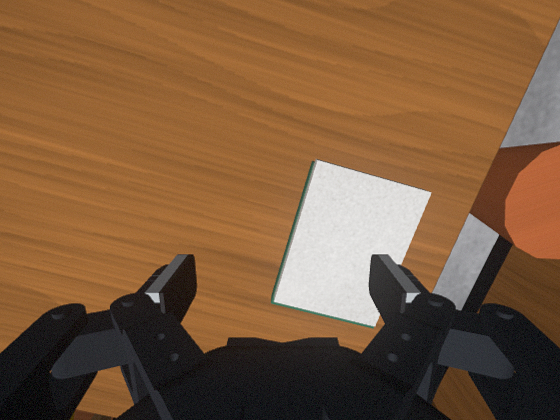

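The scene camera shows the clear dome with the wooden grip on the blue coaster at about (232,190) and a purple look-alike at (270,160). The larger hook's foot is at (127,218) and the smaller one's is at (111,280). Next I'll zoom in.

```bash
cat > h.py <<'E'
import numpy as np, cv2
from scipy.spatial.transform import Rotation as Ro
from workcell import *
def cam(n,obs=None):
    m=camera_model(n);f=210/np.tan(np.radians(m["fovy"]/2))
    if n=="wrist":
        obs=obs or get_obs()
        T=m["hand_eye"];R0=Ro.from_euler("xyz",obs["tcp_rot"],degrees=True).as_matrix()
        return f,m["cx"],m["cy"],R0@T[:3,:3],np.array(obs["position"])+R0@T[:3,3]
    return f,m["cx"],m["cy"],Ro.from_euler("xyz",m["rotation"],degrees=True).as_matrix(),np.array(m["xyz"])
def ray(c,u,v):
    f,cx,cy,R,p=c;d=R@np.array([(u-cx)/f,(v-cy)/f,1]);return p,d/np.linalg.norm(d)
def plane(c,u,v,z):
    p,d=ray(c,u,v);return p+d*(z-p[2])/d[2]
def tri(c1,a,c2,b):
    p,d=ray(c1,*a);q,e=ray(c2,*b)
    s=np.linalg.lstsq(np.c_[d,-e],q-p,rcond=None)[0]
    x=p+d*s[0];y=q+e*s[1];return (x+y)/2,np.linalg.norm(x-y)
def proj(c,X):
    f,cx,cy,R,p=c;x=R.T@(np.array(X)-p);return np.array([f*x[0]/x[2]+cx,f*x[1]/x[2]+cy])
def zoom(img,x0,y0,x1,y1,k,fn):
    cv2.imwrite(fn,cv2.resize(img[y0:y1,x0:x1],None,fx=k,fy=k,interpolation=cv2.INTER_CUBIC))
E
python3 - <<'E'
from h import *
a=cv2.imread("pics/scene0.png");b=cv2.imread("pics/side0.png")
zoom(a,95,135,295,285,4,"pics/sz.png");zoom(b,210,105,370,225,5,"pics/dz.png")
E
```

```text
(no output)
```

View pics/sz.png

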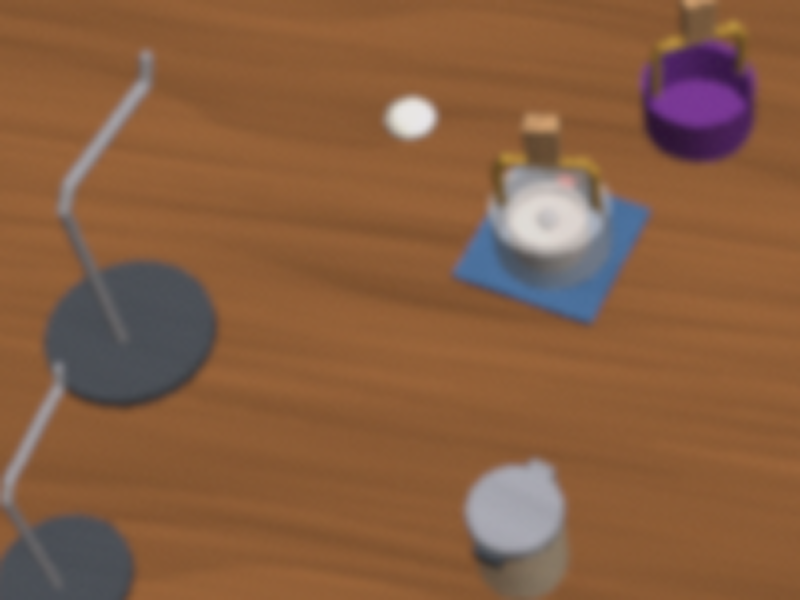

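View pics/dz.png

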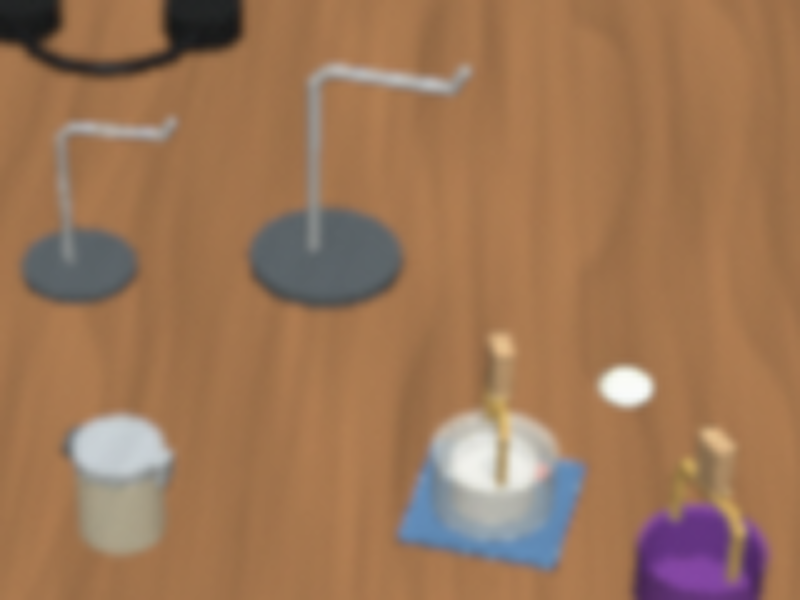

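```bash
python3 - <<'E'
from h import *
S=cam("scene");D=cam("side")
s=lambda u,v:((u+.5)/4-.5+95,(v+.5)/4-.5+135)
d=lambda u,v:((u+.5)/5-.5+210,(v+.5)/5-.5+105)
P=dict(griptop=((541,123),(501,344)),corner=((68,190),(320,76)),armend=((146,85),(453,91)),tip=((147,54),(468,68)),rodfoot=((124,340),(313,248)))
for k,(a,b) in P.items(): print(k,*[np.round(x,1) for x in tri(S,s(*a),D,d(*b))])
print("coaster S",[np.round(plane(S,*s(*p),6)[:2],1) for p in [(457,274),(592,322),(650,211)]])
print("coaster D",[np.round(plane(D,*d(*p),6)[:2],1) for p in [(399,541),(556,568),(585,463),(433,455)]])
print("bar ends S z94",[np.round(plane(S,*s(*p),94)[:2],1) for p in [(500,160),(594,165)]])
print("foot S", np.round(plane(S,*s(130,328),12),1), "D",np.round(plane(D,*d(326,250),12),1))
print("adapter",np.round(plane(S,*s(412,117),9),1),"jar",np.round(plane(S,*s(515,508),74),1))
print("red S", np.round(plane(S,*s(567,182),37),1),"D",np.round(plane(D,*d(543,470),37),1))
print("purple grip",np.round(plane(S,*s(698,5),138),1))
E
```

```text
griptop [482.2  -7.2 146. ] 0.5
corner [ 616.8 -281.9  176.4] 4.2
armend [ 520.7 -265.3  175.7] 1.3
tip [ 510.8 -263.1  196.6] 2.1
rodfoot [ 623.8 -284.4   16.4] 2.0
coaster S [array([520.8, -70.6]), array([544. ,  34.6]), array([439.5,  56. ])]
coaster D [array([544.3,  35.6]), array([437.4,  55.9]), array([415.9, -54.7]), array([523.6, -56.5])]
bar ends S z94 [array([479.1, -40.9]), array([471.6,  24.6])]
foot S [ 611.9 -285.    12. ] D [ 613.3 -289.8   12. ]
adapter [ 386.5 -140.5    9. ] jar [734.1  29.6  74. ]
red S [447.2  -3.6  37. ] D [447.7  -9.   37. ]
purple grip [350.4  76.1 138. ]
```

```bash
cat > mv.py <<'E'
# usage: mv.py px py pz yaw  tx ty tz tyaw -> tool delta (m), spin(rad)
import sys,numpy as np
def d(p,y,q,y2):
    c,s=np.cos(np.radians(y)),np.sin(np.radians(y));w=np.array(q)-np.array(p)
    return np.round(np.array([c*w[0]+s*w[1],s*w[0]-c*w[1],-w[2]])/1000,4),round(-np.radians(y2-y),4)
def end(p,y,dp,spin):
    c,s=np.cos(np.radians(y)),np.sin(np.radians(y));a=np.array(dp)*1000
    return np.round(np.array(p)+[c*a[0]+s*a[1],s*a[0]-c*a[1],-a[2]],2),round(y-np.degrees(spin),3)
if __name__=="__main__":
    a=list(map(float,sys.argv[1:]));print(*d(a[:3],a[3],a[4:7],a[7]))
E
python3 mv.py 161.08 -577.99 231.28 15.57 330 -280 300 95
```

```text
[ 0.2427 -0.2417 -0.0687] -1.3863
```

{"name": "send_rows", "arguments": {
  "rows": [
    {"delta_pos": [0.024,-0.024,-0.02],"spin": -0.14},
    {"delta_pos": [0.056,-0.055,-0.04],"spin": -0.32},
    {"delta_pos": [0.087,-0.087,-0.06],"spin": -0.5},
    {"delta_pos": [0.119,-0.118,-0.07],"spin": -0.68},
    {"delta_pos": [0.15,-0.15,-0.07],"spin": -0.86},
    {"delta_pos": [0.182,-0.181,-0.07],"spin": -1.04},
    {"delta_pos": [0.213,-0.212,-0.07],"spin": -1.22},
    {"delta_pos": [0.24,-0.24,-0.07],"spin": -1.39}
  ]
}}

```text
t: 1.15
position: [328.3, -280.9, 301.1]
tcp_rot: [180.0, -0.0, 95.6]
ft_force: [0.3, -0.6, -0.2]
width: 85.5
```

```bash
python3 - <<'E'
from mv import *
p,y=end([161.079,-577.988,231.275],15.57,[.24,-.24,-.07],-1.39);print(p,y)
print(d(p,y,[482,-8,300],176))
from h import *
o=get_obs();print(o['t'],o['position'],o['tcp_rot'])
E
```

```text
[ 327.85 -282.38  301.27] 95.211
(array([0.2592, 0.1784, 0.0013]), np.float64(-1.41))
1.15 [ 328.32519913 -280.91587061  301.10389257] [ 1.79997382e+02 -8.03338947e-03  9.55577369e+01]
```

{"name": "send_rows", "arguments": {
  "rows": [
    {"delta_pos": [0.034,0.024,0],"spin": -0.18},
    {"delta_pos": [0.068,0.047,0],"spin": -0.36},
    {"delta_pos": [0.102,0.07,0],"spin": -0.54},
    {"delta_pos": [0.138,0.095,0],"spin": -0.72},
    {"delta_pos": [0.172,0.118,0],"spin": -0.9},
    {"delta_pos": [0.206,0.142,0],"spin": -1.08},
    {"delta_pos": [0.238,0.164,0],"spin": -1.25},
    {"delta_pos": [0.26,0.178,0],"spin": -1.41}
  ]
}}

```text
t: 2.15
position: [481.9, -5.7, 300.8]
tcp_rot: [180.0, -0.0, 176.4]
ft_force: [0.3, -0.1, -0.2]
width: 85.0
```

```bash
python3 - <<'E'
from mv import *
p,y=end([327.85,-282.38,301.27],95.211,[.26,.178,0],-1.41);print(p,y)
from h import *
o=get_obs();print(o['t'],o['position'],o['tcp_rot'],o['joints'],o['qd'])
cv2.imwrite("pics/w1.png",grab_frame("wrist"))
c=cam("wrist",o)
R=c[3]
print(proj(c,[482,-7,144]))
E
```

```text
[481.5   -7.29 301.27] 175.998
2.15 [481.94417977  -5.66099474 300.7616973 ] [ 1.79991035e+02 -4.70278547e-02  1.76385650e+02] [-4.72384141e+00 -1.13260480e+01  7.93731808e+01  8.68554804e-03
  1.12000060e+02 -9.11062377e+01] [ 22.70370404  13.0238736  -11.34282044  -0.41975494  -1.80514231
 -49.75147074]
[282.25915862 196.59631459]
```

View pics/w1.png

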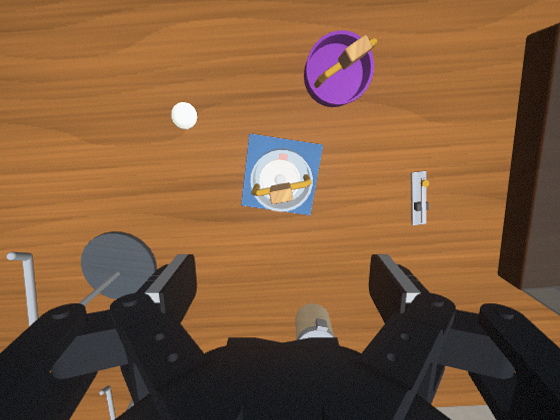

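The wrist view shows the dome at (281,182) with its brass bar running from (257,190) to (307,182) and the wooden grip at (281,193). The arm was still settling, so I'll take another and zoom.

```bash
python3 - <<'E'
from h import *
grab_frame("wrist");grab_frame("wrist")
o=get_obs();print(o['t'],o['position'],o['tcp_rot'],abs(o['qd']).max())
im=grab_frame("wrist");cv2.imwrite("pics/w2.png",im)
import json;json.dump(dict(position=list(o['position']),tcp_rot=list(o['tcp_rot'])),open("w2.json","w"))
zoom(im,220,110,360,230,5,"pics/w2z.png")
E
```

```text
2.3 [481.55190594  -6.45644975 300.64637608] [-1.79994363e+02 -8.07673469e-02  1.76044923e+02] 2.022045085351813
```

View pics/w2z.png

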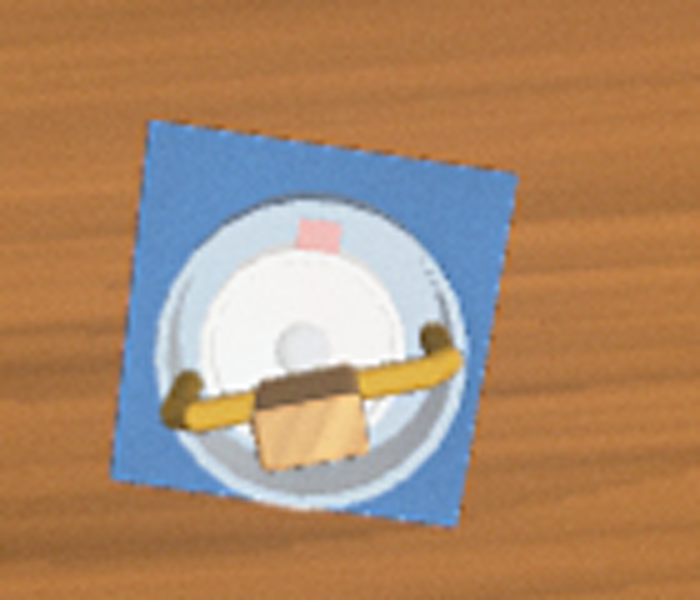

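```bash
python3 - <<'E'
from h import *
import json
c=cam("wrist",json.load(open("w2.json")))
z=lambda u,v:((u+.5)/5-.5+220,(v+.5)/5-.5+110)
G=np.array([plane(c,*z(*p),144)[:2] for p in [(253,412),(363,393),(369,455),(266,470)]])
print("grip",G.round(1),G.mean(0),[np.degrees(np.arctan2(*(a-b)[::-1])) for a,b in((G[1],G[0]),(G[2],G[3]))])
B=np.array([plane(c,*z(*p),104)[:2] for p in [(185,410),(456,358)]]);
print("bar",B.round(1),B.mean(0),np.linalg.norm(B[0]-B[1]),np.degrees(np.arctan2(*(B[1]-B[0])[::-1])))
C=np.array([plane(c,*z(*p),6)[:2] for p in [(150,121),(518,173),(458,526),(112,480)]])
print("coaster",C.round(1),C.mean(0))
for i in range(4):
    e=C[(i+1)%4]-C[i];print(np.linalg.norm(e),np.degrees(np.arctan2(e[1],e[0])))
print("floor rim",plane(c,*z(302,345),36), "spout",plane(c,*z(320,236),37))
print("ball",plane(c,*z(302,346),34))
E
```

```text
grip [[475.7 -20.2]
 [473.2   3.2]
 [486.7   3.7]
 [488.4 -18.5]] [480.99119649  -7.9364072 ] [np.float64(95.99685174701364), np.float64(94.55298833333437)]
bar [[482.2 -38.7]
 [474.1  26.6]] [478.16676717  -6.04747335] 65.7821642583936 97.04420528867375
coaster [[415.1 -51.2]
 [437.5  55.8]
 [544.8  33.5]
 [522.3 -73.7]] [479.93650911  -8.89788036]
109.30957309907996 78.21492474502834
109.62681727319263 -11.77238025673007
109.52567917797104 -101.82431362648178
109.55197503798429 168.1146181277247
floor rim [479.32148339 -10.91206258  36.        ] spout [449.10987933  -3.73403621  37.        ]
ball [479.92613197 -10.97047062  34.        ]
```

```bash
python3 - <<'E'
from mv import *
print(d([481.5,-7.29,301.27],175.998,[480.5,-8.2,107],186.2))
E
```

```text
(array([ 0.0009, -0.001 ,  0.1943]), np.float64(-0.1781))
```

{"name": "send_rows", "arguments": {
  "rows": [
    {"delta_pos": [0.001,-0.001,0.015],"spin": -0.04},
    {"delta_pos": [0.001,-0.001,0.045],"spin": -0.09},
    {"delta_pos": [0.001,-0.001,0.08],"spin": -0.14},
    {"delta_pos": [0.001,-0.001,0.115],"spin": -0.178},
    {"delta_pos": [0.001,-0.001,0.145],"spin": -0.178},
    {"delta_pos": [0.001,-0.001,0.17],"spin": -0.178},
    {"delta_pos": [0.001,-0.001,0.185],"spin": -0.178},
    {"delta_pos": [0.001,-0.001,0.194],"spin": -0.178}
  ]
}}

```text
t: 3.35
position: [480.2, -8.8, 106.9]
tcp_rot: [-180.0, -0.0, -173.9]
ft_force: [-0.6, 0.4, 0.9]
width: 85.4
```

```bash
python3 - <<'E'
from h import *
from mv import *
print(end([481.5,-7.29,301.27],175.998,[.001,-.001,.194],-.178))
o=get_obs();print(o['t'],o['position'],o['tcp_rot'],o['joints'],o['ft_force'])
cv2.imwrite("pics/w3.png",grab_frame("wrist"))
E
```

```text
(array([480.43,  -8.22, 107.27]), np.float64(186.197))
3.35 [480.20058479  -8.81032529 106.89640562] [-1.79994214e+02 -8.07944201e-03 -1.73903860e+02] [-5.10541385e+00 -1.28750614e+01  1.00414753e+02 -7.25223813e-03
  9.24671094e+01 -1.01201866e+02] [-0.56980822  0.35403929  0.89009088]
```

View pics/w3.png

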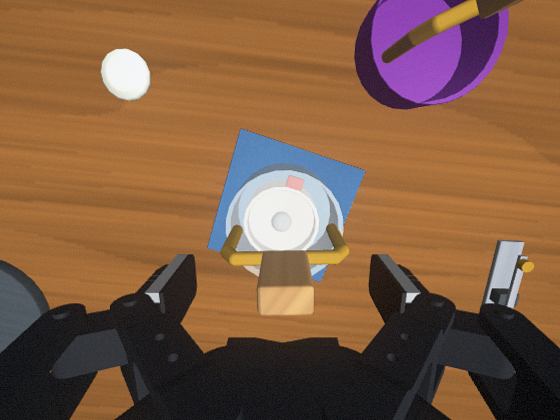

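The grip sits centred between the jaws at about (285,285), so I'll close.

{"name": "send_rows", "arguments": {
  "rows": [
    {"delta_pos": [0,0,0],"spin": 0},
    {"delta_pos": [0,0,0],"spin": 0},
    {"delta_pos": [0,0,0],"spin": 0},
    {"delta_pos": [0,0,0],"spin": 0},
    {"delta_pos": [0,0,0],"spin": 0},
    {"delta_pos": [0,0,0],"spin": 0},
    {"delta_pos": [0,0,0],"spin": 0},
    {"delta_pos": [0,0,0],"spin": 0}
  ],
  "fingers": 0
}}

```text
t: 4.4
position: [480.8, -8.1, 107.9]
tcp_rot: [-180.0, 0.1, -173.8]
ft_force: [-0.8, 1.7, 4.7]
width: 23.0
```

{"name": "send_rows", "arguments": {
  "rows": [
    {"delta_pos": [0,0,-0.004],"spin": 0},
    {"delta_pos": [0,0,-0.012],"spin": 0},
    {"delta_pos": [0,0,-0.024],"spin": 0},
    {"delta_pos": [0,0,-0.04],"spin": 0},
    {"delta_pos": [0,0,-0.058],"spin": 0},
    {"delta_pos": [0,0,-0.078],"spin": 0},
    {"delta_pos": [0,0,-0.096],"spin": 0},
    {"delta_pos": [0,0,-0.108],"spin": 0}
  ]
}}

```text
t: 5.4
position: [480.7, -8.2, 217.0]
tcp_rot: [-180.0, 0.1, -173.8]
ft_force: [-0.1, 0.0, -0.4]
width: 23.5
```

```bash
python3 - <<'E'
from h import *
o=get_obs();print(o['t'],o['position'],o['tcp_rot'],o['ft_force'],o['width'])
a=grab_frame("scene");b=grab_frame("side")
zoom(a,55,100,255,250,4,"pics/sz2.png");zoom(b,250,95,370,215,5,"pics/dz2.png")
cv2.imwrite("pics/scene2.png",a);cv2.imwrite("pics/side2.png",b)
E
```

```text
5.4 [480.71332344  -8.20408619 217.0416859 ] [-1.79984323e+02  8.88174409e-02 -1.73799253e+02] [-9.07251125e-02  3.13813310e-04 -3.67884861e-01] 23.484134537890494
```

View pics/sz2.png

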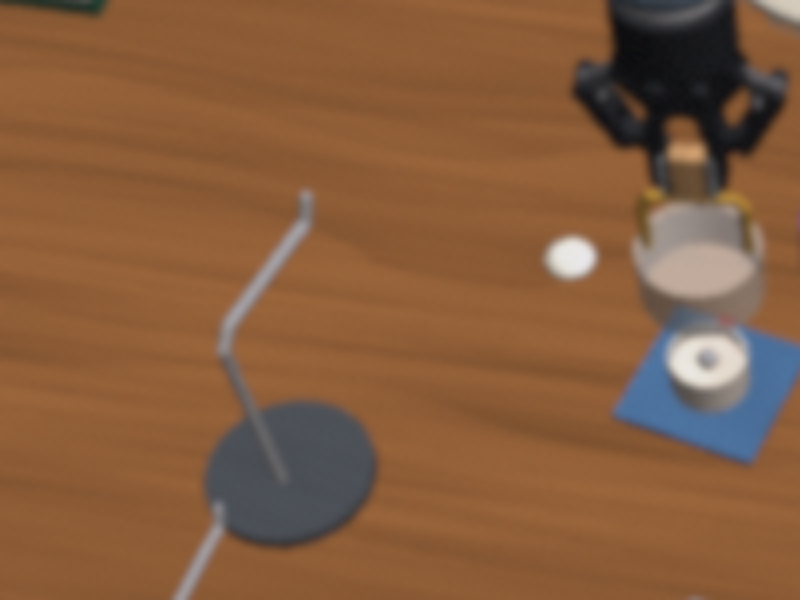

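View pics/dz2.png

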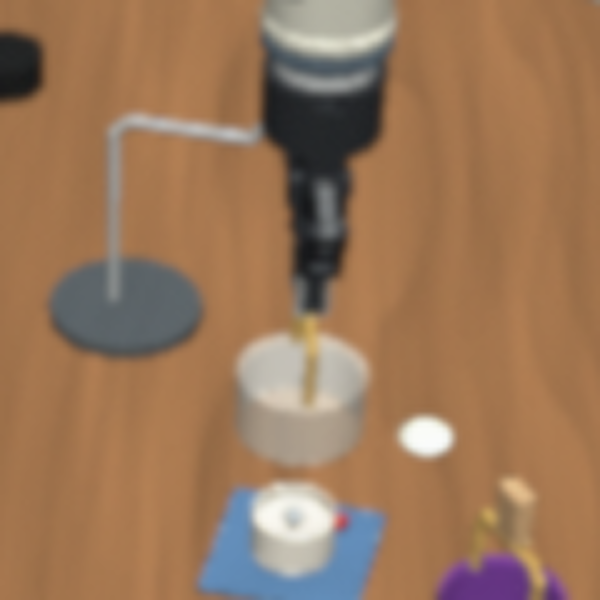

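```bash
python3 - <<'E'
from mv import *
p,y=end([480.43,-8.22,107.27],186.197,[0,0,-.108],0);print(p,y)
print(d(p,y,[458,-254,215.3],170))
E
```

```text
[480.43  -8.22 215.27] 186.197
(array([ 0.0488, -0.2419, -0.    ]), np.float64(0.2827))
```

{"name": "send_rows", "arguments": {
  "rows": [
    {"delta_pos": [0.002,-0.01,0],"spin": 0.01},
    {"delta_pos": [0.008,-0.038,0],"spin": 0.04},
    {"delta_pos": [0.016,-0.079,0],"spin": 0.09},
    {"delta_pos": [0.025,-0.124,0],"spin": 0.15},
    {"delta_pos": [0.034,-0.168,0],"spin": 0.2},
    {"delta_pos": [0.042,-0.206,0],"spin": 0.24},
    {"delta_pos": [0.047,-0.232,0],"spin": 0.27},
    {"delta_pos": [0.049,-0.242,0],"spin": 0.283}
  ]
}}

```text
t: 6.5
position: [456.8, -255.6, 213.9]
tcp_rot: [180.0, -0.1, 169.8]
ft_force: [0.2, 0.8, -1.6]
width: 23.4
```

```bash
python3 - <<'E'
from h import *
from mv import *
p,y=end([480.43,-8.22,215.27],186.197,[.049,-.242,0],.283);print(p,y)
print(d(p,y,[548,-270.5,215.3],170))
grab_frame("wrist");grab_frame("wrist")
o=get_obs();print(o['t'],o['position'],o['tcp_rot'],o['ft_force'],o['width'])
import json;json.dump(dict(position=list(o['position']),tcp_rot=list(o['tcp_rot'])),open("w4.json","w"))
w=grab_frame("wrist");cv2.imwrite("pics/w4.png",w)
b=grab_frame("side");zoom(b,230,95,370,215,5,"pics/dz4.png");cv2.imwrite("pics/side4.png",b)
E
```

```text
[ 457.84 -254.1   215.27] 169.982
(array([-0.0916, -0.0005, -0.    ]), np.float64(-0.0003))
6.6 [ 457.28408453 -254.68223739  214.33152691] [ 1.79962031e+02 -9.34838835e-02  1.69897131e+02] [-0.93334538 -0.31240384 -2.01269818] 23.381314780664248
```

View pics/w4.png

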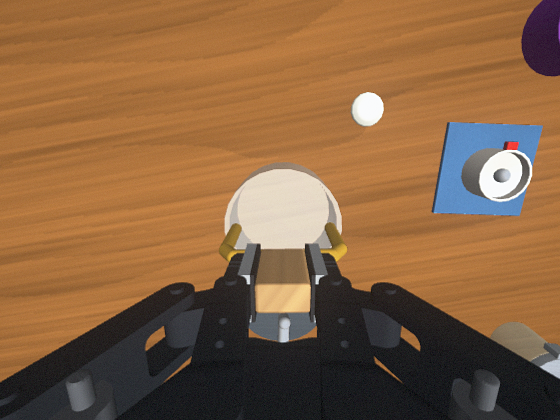

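View pics/dz4.png

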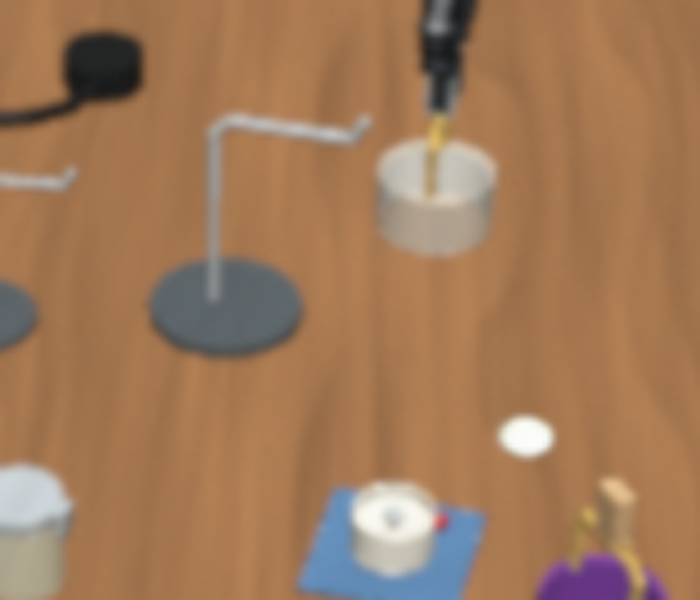

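In the wrist view the hook tip is at (285,322) and its arm runs straight down the picture, so it lines up with the arch. I'll check the tip position and then advance.

```bash
python3 - <<'E'
from h import *
import json
c=cam("wrist",json.load(open("w4.json")))
print(plane(c,285,322,195))
E
```

```text
[ 509.66009443 -263.66891897  195.        ]
```

{"name": "send_rows", "arguments": {
  "rows": [
    {"delta_pos": [-0.003,0,0],"spin": 0},
    {"delta_pos": [-0.01,0,0],"spin": 0},
    {"delta_pos": [-0.02,0,0],"spin": 0},
    {"delta_pos": [-0.031,0,0],"spin": 0},
    {"delta_pos": [-0.042,0,0],"spin": 0},
    {"delta_pos": [-0.051,0,0],"spin": 0},
    {"delta_pos": [-0.057,0,0],"spin": 0},
    {"delta_pos": [-0.06,0,0],"spin": 0}
  ]
}}

```text
t: 7.7
position: [517.2, -264.6, 215.1]
tcp_rot: [180.0, -0.0, 170.0]
ft_force: [-0.5, -0.1, -1.7]
width: 23.3
```

```bash
python3 - <<'E'
from h import *
o=get_obs();print(o['t'],o['position'],o['tcp_rot'],o['ft_force'],o['width'])
b=grab_frame("side");zoom(b,230,75,370,195,5,"pics/dz5.png")
b=grab_frame("scene");zoom(b,55,100,205,220,5,"pics/sz5.png")
E
```

```text
7.7 [ 517.21752811 -264.58622258  215.13115595] [ 1.79994944e+02 -1.88618647e-02  1.69986630e+02] [-0.48167051 -0.12944905 -1.73418138] 23.275594220632918
```

View pics/dz5.png

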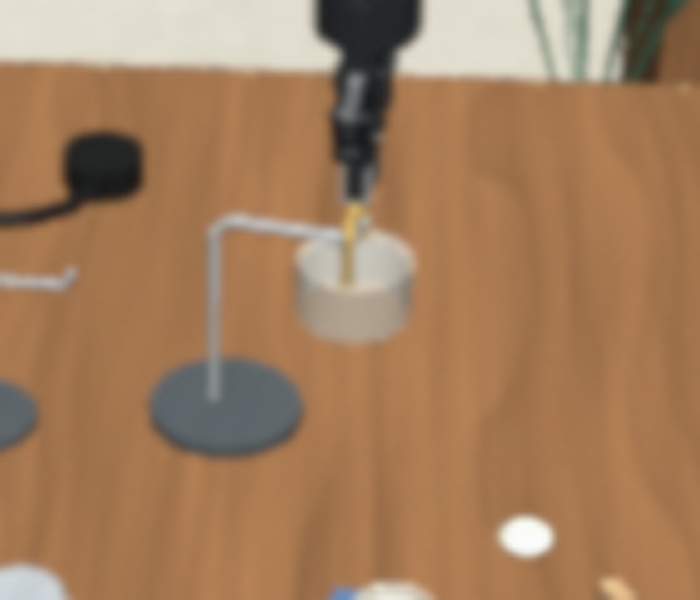

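View pics/sz5.png

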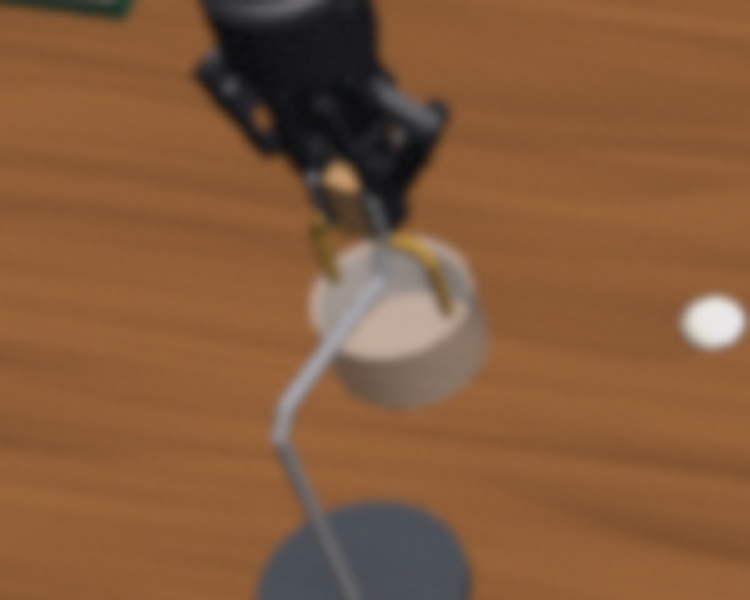

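The hook arm passes through the arch with no contact. I'll advance to the seat and then lower.

{"name": "send_rows", "arguments": {
  "rows": [
    {"delta_pos": [-0.004,0,0],"spin": 0},
    {"delta_pos": [-0.012,0,0],"spin": 0},
    {"delta_pos": [-0.022,0,0],"spin": 0},
    {"delta_pos": [-0.029,0,0],"spin": 0},
    {"delta_pos": [-0.031,0,0.003],"spin": 0},
    {"delta_pos": [-0.031,0,0.008],"spin": 0},
    {"delta_pos": [-0.031,0,0.014],"spin": 0},
    {"delta_pos": [-0.031,0,0.018],"spin": 0}
  ]
}}

```text
t: 8.8
position: [547.1, -269.8, 196.6]
tcp_rot: [180.0, -0.0, 170.0]
ft_force: [1.0, 0.4, -1.7]
width: 23.4
```

```bash
python3 - <<'E'
from h import *
o=get_obs();print(o['t'],o['position'],o['tcp_rot'],o['ft_force'],o['width'])
b=grab_frame("side");zoom(b,250,75,350,165,7,"pics/dz6.png")
b=grab_frame("scene");zoom(b,75,100,195,220,5,"pics/sz6.png")
E
```

```text
8.8 [ 547.1239215  -269.81809573  196.55873366] [ 1.79985518e+02 -4.04826810e-02  1.69979088e+02] [ 0.98918664  0.3737249  -1.6797198 ] 23.354977453441073
```

View pics/dz6.png

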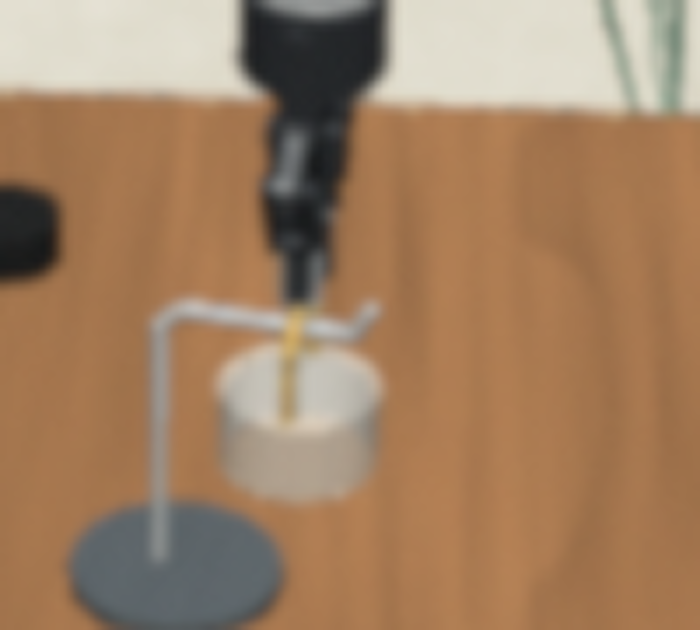

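View pics/sz6.png

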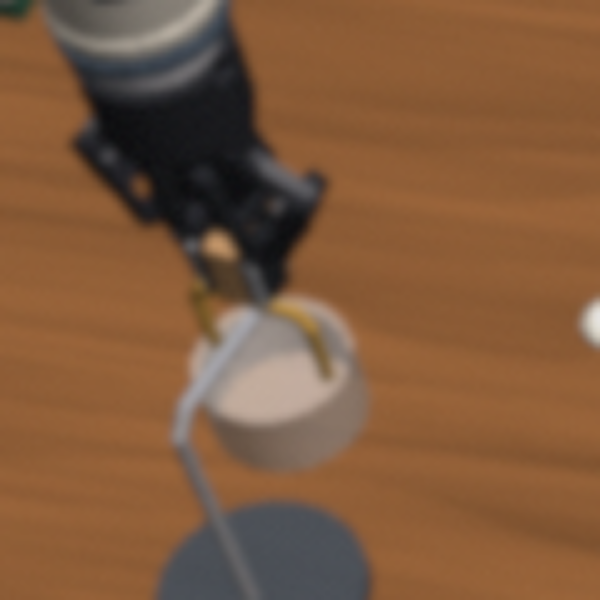

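{"name": "send_rows", "arguments": {
  "rows": [
    {"delta_pos": [0,0,0.001],"spin": 0},
    {"delta_pos": [0,0,0.002],"spin": 0},
    {"delta_pos": [0,0,0.003],"spin": 0},
    {"delta_pos": [0,0,0.004],"spin": 0},
    {"delta_pos": [0,0,0.005],"spin": 0},
    {"delta_pos": [0,0,0.006],"spin": 0},
    {"delta_pos": [0,0,0.007],"spin": 0},
    {"delta_pos": [0,0,0.007],"spin": 0}
  ]
}}

```text
t: 9.9
position: [547.5, -269.9, 190.7]
tcp_rot: [-180.0, 0.0, 170.0]
ft_force: [0.1, -0.2, 0.3]
width: 23.2
```

{"name": "send_rows", "arguments": {
  "rows": [
    {"delta_pos": [0,0,0.0005],"spin": 0},
    {"delta_pos": [0,0,0.001],"spin": 0},
    {"delta_pos": [0,0,0.001],"spin": 0},
    {"delta_pos": [0,0,0.001],"spin": 0},
    {"delta_pos": [0,0,0.001],"spin": 0},
    {"delta_pos": [0,0,0.001],"spin": 0},
    {"delta_pos": [0,0,0.001],"spin": 0},
    {"delta_pos": [0,0,0.001],"spin": 0}
  ]
}}

```text
t: 10.9
position: [547.6, -270.0, 190.3]
tcp_rot: [-180.0, 0.1, 170.0]
ft_force: [-1.2, 1.3, 5.7]
width: 22.9
```

There's firm contact with the hook at about 6 N, so I'll open partway.

{"name": "send_rows", "arguments": {
  "rows": [
    {"delta_pos": [0,0,-0.0005],"spin": 0},
    {"delta_pos": [0,0,-0.0005],"spin": 0},
    {"delta_pos": [0,0,-0.0005],"spin": 0},
    {"delta_pos": [0,0,-0.0005],"spin": 0},
    {"delta_pos": [0,0,-0.0005],"spin": 0},
    {"delta_pos": [0,0,-0.0005],"spin": 0},
    {"delta_pos": [0,0,-0.0005],"spin": 0},
    {"delta_pos": [0,0,-0.0005],"spin": 0}
  ],
  "fingers": 55
}}

```text
t: 11.9
position: [547.4, -269.9, 189.8]
tcp_rot: [-180.0, 0.0, 170.0]
ft_force: [-1.0, -0.7, -0.2]
width: 46.5
```

```bash
python3 - <<'E'
from h import *
o=get_obs();print(o['t'],o['position'],o['tcp_rot'],o['ft_force'],o['width'])
cv2.imwrite("pics/w7.png",grab_frame("wrist"))
b=grab_frame("side");zoom(b,250,75,350,165,7,"pics/dz7.png")
b=grab_frame("scene");zoom(b,75,100,195,220,5,"pics/sz7.png")
E
```

```text
11.9 [ 547.44660522 -269.9019388   189.80539208] [-1.79999761e+02  1.79927869e-03  1.69985854e+02] [-1.04212475 -0.74790963 -0.2197132 ] 46.53926937336074
```

View pics/w7.png

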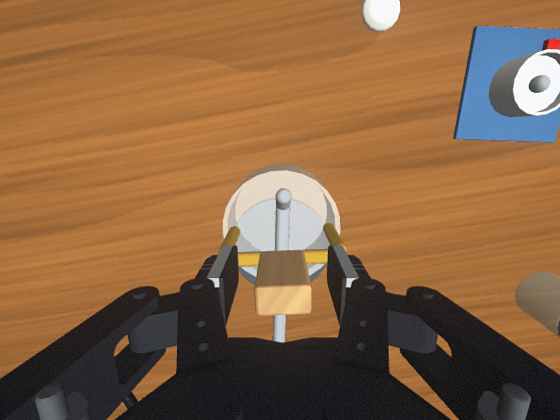

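View pics/dz7.png

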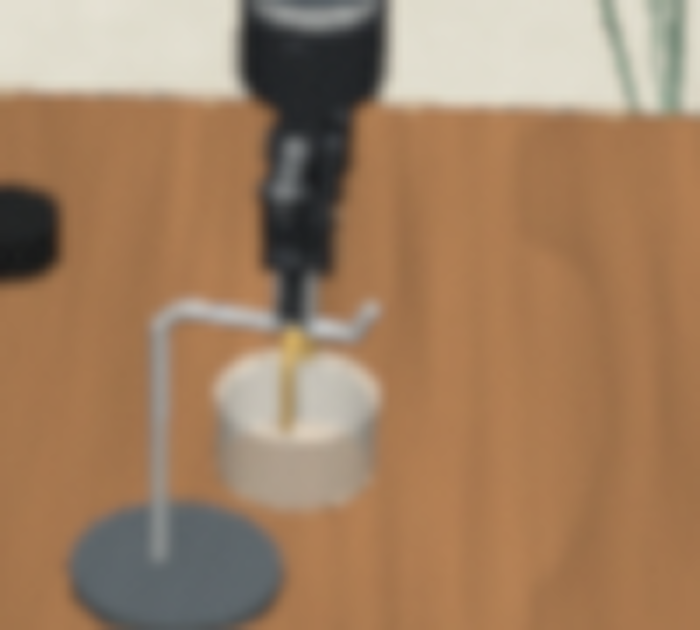

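View pics/sz7.png

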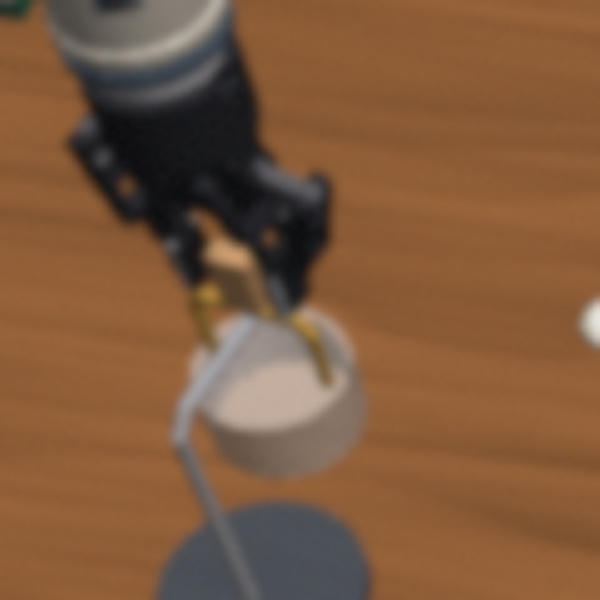

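The dome hangs on the hook, with the arm crossing midway between the handle legs. I'll withdraw straight up.

{"name": "send_rows", "arguments": {
  "rows": [
    {"delta_pos": [0,0,-0.004],"spin": 0},
    {"delta_pos": [0,0,-0.012],"spin": 0},
    {"delta_pos": [0,0,-0.024],"spin": 0},
    {"delta_pos": [0,0,-0.038],"spin": 0},
    {"delta_pos": [0,0,-0.054],"spin": 0},
    {"delta_pos": [0,0,-0.07],"spin": 0},
    {"delta_pos": [0,0,-0.082],"spin": 0},
    {"delta_pos": [0,0,-0.09],"spin": 0}
  ]
}}

```text
t: 13.05
position: [547.6, -270.0, 280.8]
tcp_rot: [-180.0, 0.0, 170.0]
ft_force: [0.6, -0.2, -0.2]
width: 47.2
```

```bash
python3 - <<'E'
from h import *
from mv import *
o=get_obs();print(o['t'],o['position'],o['tcp_rot'],o['ft_force'],o['width'])
print(d([547.45,-269.93,279.77],169.98,[480,-9.3,250],168.2))
b=grab_frame("side");zoom(b,250,75,350,165,7,"pics/dz8.png")
E
```

```text
13.05 [ 547.55676913 -269.96184859  280.83316309] [-1.79986751e+02  4.20182784e-02  1.69984490e+02] [ 0.57785427 -0.23468141 -0.2187418 ] 47.18261751168182
(array([0.1118, 0.2449, 0.0298]), np.float64(0.0311))
```

View pics/dz8.png

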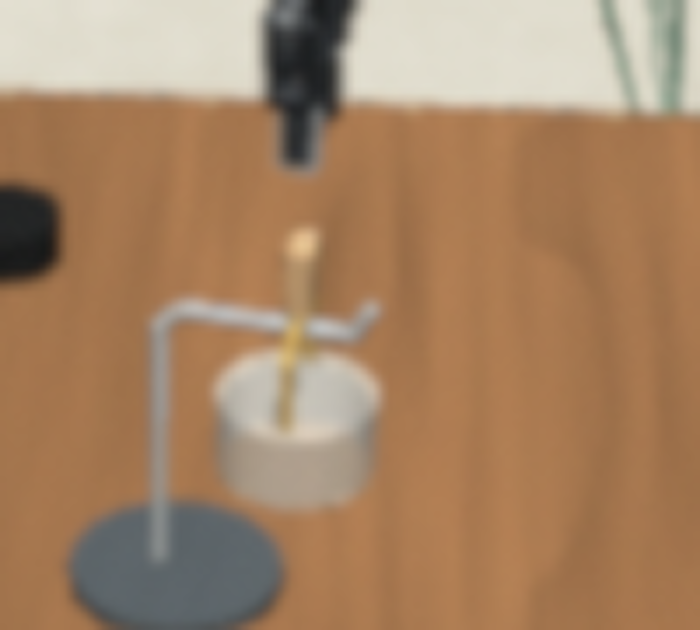

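The dome hangs free. Next I'll go above the dish with the fingers open.

{"name": "send_rows", "arguments": {
  "rows": [
    {"delta_pos": [0.006,0.013,0.0],"spin": 0},
    {"delta_pos": [0.02,0.044,0.003],"spin": 0.01},
    {"delta_pos": [0.038,0.084,0.01],"spin": 0.01},
    {"delta_pos": [0.058,0.128,0.02],"spin": 0.02},
    {"delta_pos": [0.078,0.171,0.035],"spin": 0.02},
    {"delta_pos": [0.096,0.21,0.05],"spin": 0.03},
    {"delta_pos": [0.107,0.235,0.065],"spin": 0.031},
    {"delta_pos": [0.112,0.245,0.08],"spin": 0.031}
  ],
  "fingers": 100
}}

```text
t: 14.1
position: [478.8, -7.4, 198.7]
tcp_rot: [180.0, -0.0, 168.3]
ft_force: [-0.5, 0.3, -0.2]
width: 85.5
```

```bash
python3 - <<'E'
from h import *
from mv import *
print(end([547.45,-269.93,279.77],169.98,[.112,.245,.08],.031))
for i in range(5):grab_frame("wrist")
o=get_obs();print(o['t'],o['position'],o['tcp_rot'],o['ft_force'],o['width'],abs(o['qd']).max())
import json;json.dump(dict(position=list(o['position']),tcp_rot=list(o['tcp_rot'])),open("w9.json","w"))
w=grab_frame("wrist");cv2.imwrite("pics/w9.png",w)
c=cam("wrist",o);print(proj(c,[480,-9,40]))
E
```

```text
(array([479.79,  -9.18, 199.77]), np.float64(168.204))
14.35 [479.97673845  -9.89270353 200.09302913] [-1.79982088e+02  2.63139468e-02  1.68163719e+02] [ 0.17765507 -0.56945252  0.79382504] 85.79664565153274 0.9350896849609299
[284.48356332 195.26356369]
```

View pics/w9.png

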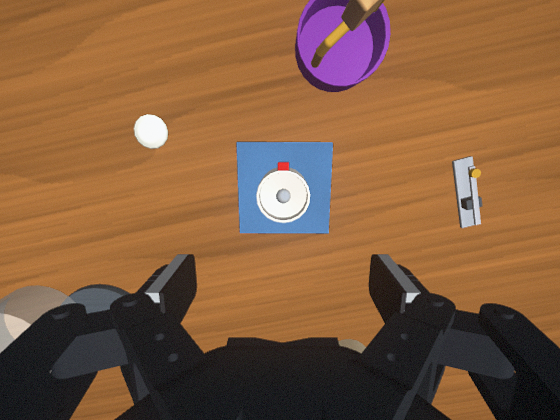

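The wrist view shows the dish rim centred at about (283,195), the red spout at (283,166) and the coaster square to the picture. I'll measure with masks.

```bash
python3 - <<'E'
from h import *
import json
c=cam("wrist",json.load(open("w9.json")));im=cv2.imread("pics/w9.png")
sub=np.zeros(im.shape[:2],np.uint8);sub[135:240,230:340]=255
h=cv2.cvtColor(im,cv2.COLOR_BGR2HSV)
red=cv2.inRange(h,(0,150,100),(8,255,255))|cv2.inRange(h,(172,150,100),(180,255,255));red&=sub
m=cv2.moments(red,True);r=(m['m10']/m['m00'],m['m01']/m['m00']);ys,xs=np.nonzero(red);print("red",r,m['m00'],xs.min(),xs.max(),ys.min(),ys.max())
blue=cv2.inRange(h,(100,100,50),(125,255,255))&sub
cn=max(cv2.findContours(blue,cv2.RETR_EXTERNAL,cv2.CHAIN_APPROX_NONE)[0],key=cv2.contourArea)
q=cv2.approxPolyDP(cn,6,True)[:,0];print(q.tolist())
C=np.array([plane(c,*p,6)[:2] for p in q.astype(float)]);print(C.round(1),C.mean(0))
w=cv2.inRange(h,(0,0,180),(180,60,255))&sub
cw=max(cv2.findContours(w,cv2.RETR_EXTERNAL,cv2.CHAIN_APPROX_NONE)[0],key=cv2.contourArea)
(u,v),ax,a=cv2.fitEllipse(cw);print("ell",u,v,ax,a);D=plane(c,u,v,40);print("dish",D)
S=plane(c,*r,37);print("spout",S,np.degrees(np.arctan2(*(S-D)[1::-1])))
zoom(im,230,135,340,240,6,"pics/w9z.png")
E
```

```text
red (283.0, 165.58139534883722) 86.0 278 288 162 169
[[237, 142], [240, 232], [328, 232], [332, 143]]
[[415.7 -50.5]
 [521.6 -73.5]
 [543.9  32.9]
 [439.   54.9]] [480.04110885  -9.04510141]
ell 282.7940673828125 196.14581298828125 (51.5781364440918, 53.149417877197266) 87.078125
dish [480.57598557 -10.97165001  40.        ]
spout [449.00730984  -4.13613119  37.        ] 167.78243752153804
```

View pics/w9z.png

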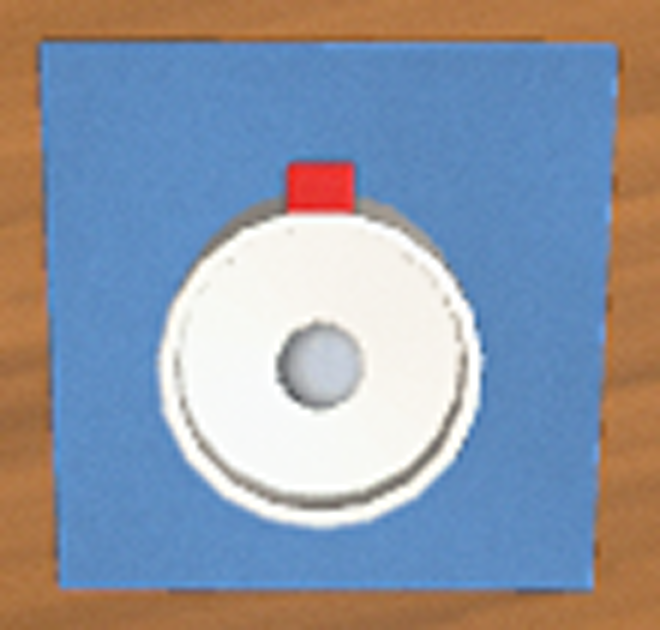

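```bash
python3 - <<'E'
from mv import *
print(d([479.79,-9.18,199.77],168.204,[480.3,-10.0,6],168.2))
E
```

```text
(array([-0.0007, -0.0007,  0.1938]), np.float64(0.0001))
```

{"name": "send_rows", "arguments": {
  "rows": [
    {"delta_pos": [-0.0005,0.001,0.015],"spin": 0},
    {"delta_pos": [-0.0005,0.001,0.045],"spin": 0},
    {"delta_pos": [-0.0005,0.001,0.08],"spin": 0},
    {"delta_pos": [-0.0005,0.001,0.115],"spin": 0},
    {"delta_pos": [-0.0005,0.001,0.145],"spin": 0},
    {"delta_pos": [-0.0005,0.001,0.165],"spin": 0},
    {"delta_pos": [-0.0005,0.001,0.178],"spin": 0},
    {"delta_pos": [-0.0005,0.001,0.184],"spin": 0}
  ]
}}

```text
t: 15.4
position: [480.2, -8.5, 14.9]
tcp_rot: [-180.0, -0.1, 168.2]
ft_force: [0.5, 0.1, 0.3]
width: 85.6
```

{"name": "send_rows", "arguments": {
  "rows": [
    {"delta_pos": [0,0,0.003],"spin": 0},
    {"delta_pos": [0,0,0.006],"spin": 0},
    {"delta_pos": [0,0,0.009],"spin": 0},
    {"delta_pos": [0,0,0.01],"spin": 0},
    {"delta_pos": [0,0,0.01],"spin": 0},
    {"delta_pos": [0,0,0.01],"spin": 0},
    {"delta_pos": [0,0,0.01],"spin": 0},
    {"delta_pos": [0,0,0.01],"spin": 0}
  ]
}}

```text
t: 16.4
position: [480.5, -8.3, 5.8]
tcp_rot: [180.0, 0.0, 168.2]
ft_force: [-0.6, 0.4, -0.4]
width: 85.1
```

```bash
python3 - <<'E'
from h import *
o=get_obs();print(o['t'],o['position'],o['tcp_rot'],o['ft_force'],o['width'])
cv2.imwrite("pics/w10.png",grab_frame("wrist"))
E
```

```text
16.4 [480.4690115   -8.26953458   5.82305971] [1.79998252e+02 3.94282224e-03 1.68209302e+02] [-0.58718468  0.40496339 -0.39077203] 85.12780171553925
```

View pics/w10.png

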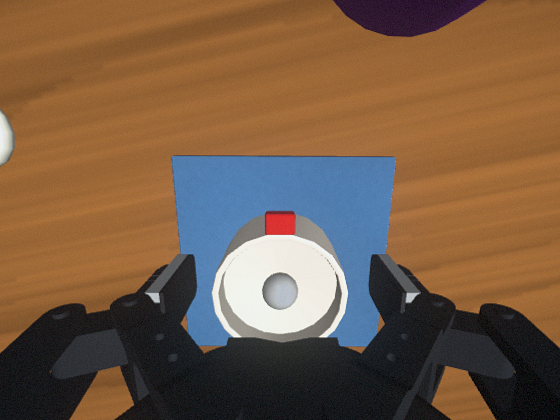

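```bash
python3 - <<'E'
from h import *
o=get_obs();c=cam("wrist",o)
print(plane(c,280,291,34),plane(c,281,288,40))
im=cv2.imread("pics/w10.png");zoom(im,160,150,400,345,3,"pics/w10z.png")
E
```

```text
[481.96989599 -11.12487723  34.        ] [477.14732937  -9.62819555  40.        ]
```

View pics/w10z.png

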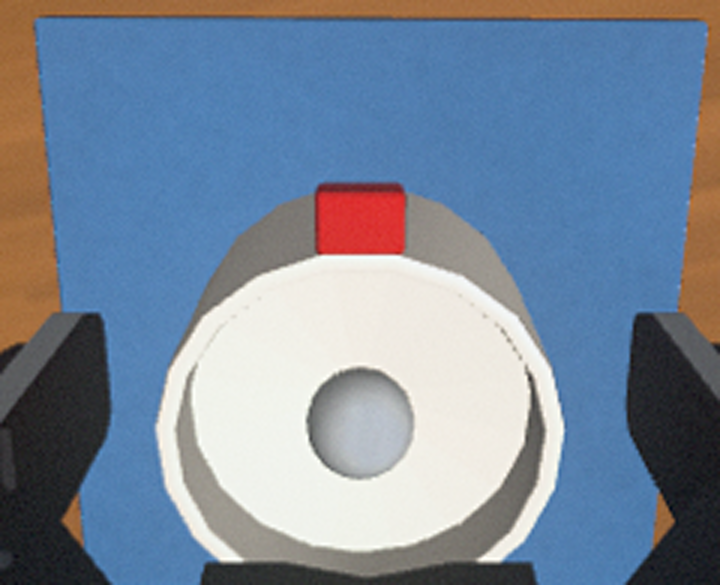

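{"name": "send_rows", "arguments": {
  "rows": [
    {"delta_pos": [0,-0.0017,0],"spin": 0},
    {"delta_pos": [0,-0.0017,0],"spin": 0},
    {"delta_pos": [0,-0.0017,0],"spin": 0},
    {"delta_pos": [0,-0.0017,0],"spin": 0},
    {"delta_pos": [0,-0.0017,0],"spin": 0},
    {"delta_pos": [0,-0.0017,0],"spin": 0},
    {"delta_pos": [0,-0.0017,0],"spin": 0},
    {"delta_pos": [0,-0.0017,0],"spin": 0}
  ],
  "fingers": 75
}}

```text
t: 17.45
position: [480.1, -9.9, 5.8]
tcp_rot: [180.0, 0.0, 168.2]
ft_force: [0.5, -0.1, 1.1]
width: 64.2
```

```bash
python3 - <<'E'
from h import *
o=get_obs();print(o['t'],o['position'],o['tcp_rot'],o['ft_force'],o['width'])
im=grab_frame("wrist");zoom(im,160,150,400,345,3,"pics/w11z.png")
E
```

```text
17.45 [480.10788581  -9.94204946   5.78983299] [1.79999541e+02 1.38095203e-03 1.68208899e+02] [ 0.46351348 -0.10913274  1.13875594] 64.24113964156547
```

View pics/w11z.png

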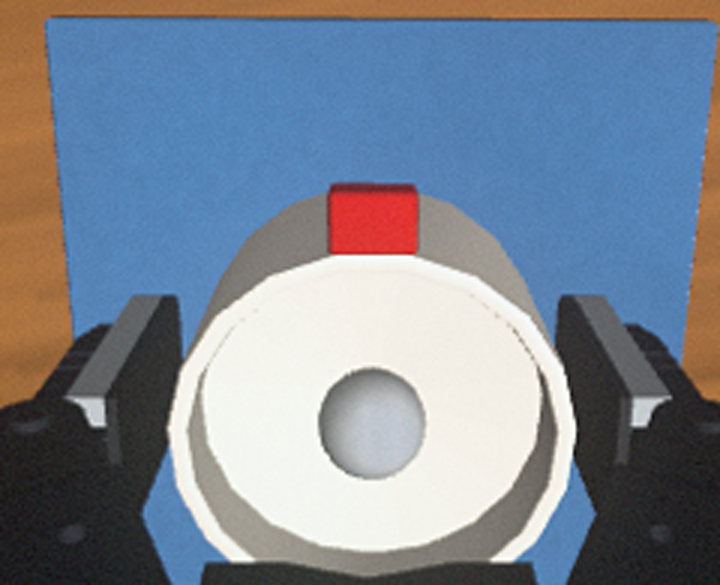

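The jaws straddle the dish symmetrically, so I'll close.

{"name": "send_rows", "arguments": {
  "rows": [
    {"delta_pos": [0,0,0],"spin": 0},
    {"delta_pos": [0,0,0],"spin": 0},
    {"delta_pos": [0,0,0],"spin": 0},
    {"delta_pos": [0,0,0],"spin": 0},
    {"delta_pos": [0,0,0],"spin": 0},
    {"delta_pos": [0,0,0],"spin": 0},
    {"delta_pos": [0,0,0],"spin": 0},
    {"delta_pos": [0,0,0],"spin": 0}
  ],
  "fingers": 0
}}

```text
t: 18.5
position: [480.5, -9.9, 6.4]
tcp_rot: [180.0, 0.1, 168.2]
ft_force: [-1.3, 0.3, 5.2]
width: 57.4
```

```bash
python3 - <<'E'
from h import *
o=get_obs();print(o['t'],o['position'],o['tcp_rot'],o['ft_force'],o['width'])
im=grab_frame("wrist");zoom(im,160,150,400,345,3,"pics/w12z.png")
E
```

```text
18.5 [480.4585235   -9.90338696   6.38751573] [1.79986943e+02 5.26400143e-02 1.68210573e+02] [-1.34926264  0.31854263  5.1722171 ] 57.36010660752921
```

View pics/w12z.png

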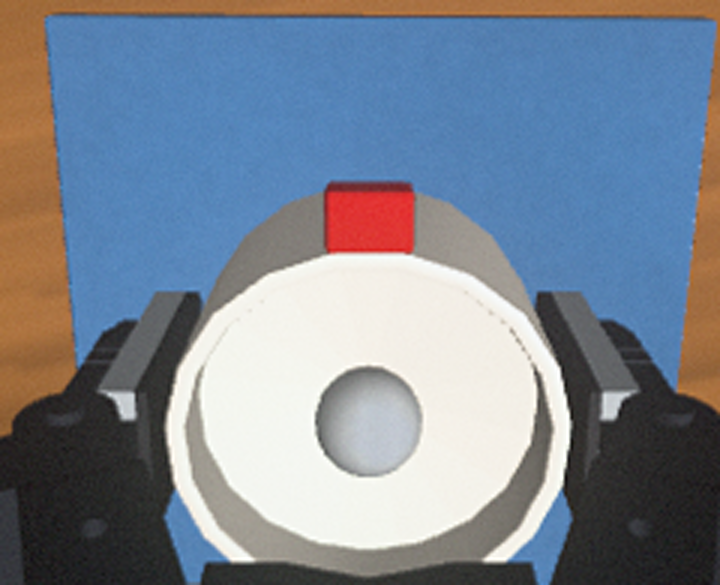

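{"name": "send_rows", "arguments": {
  "rows": [
    {"delta_pos": [0,0,-0.0005],"spin": 0},
    {"delta_pos": [0,0,-0.0015],"spin": 0},
    {"delta_pos": [0,0,-0.003],"spin": 0},
    {"delta_pos": [0,0,-0.005],"spin": 0},
    {"delta_pos": [0,0,-0.0075],"spin": 0},
    {"delta_pos": [0,0,-0.0105],"spin": 0},
    {"delta_pos": [0,0,-0.014],"spin": 0},
    {"delta_pos": [0,0,-0.018],"spin": 0}
  ]
}}

```text
t: 19.55
position: [480.1, -9.9, 24.1]
tcp_rot: [-180.0, 0.0, 168.2]
ft_force: [-0.3, -0.2, -1.6]
width: 56.9
```

{"name": "send_rows", "arguments": {
  "rows": [
    {"delta_pos": [0,0,-0.0045],"spin": 0},
    {"delta_pos": [0,0,-0.0095],"spin": 0},
    {"delta_pos": [0,0,-0.0145],"spin": 0},
    {"delta_pos": [0,0,-0.0195],"spin": 0},
    {"delta_pos": [0,0,-0.0245],"spin": 0},
    {"delta_pos": [0,0,-0.0295],"spin": 0},
    {"delta_pos": [0,0,-0.0345],"spin": 0},
    {"delta_pos": [0,0,-0.0395],"spin": 0}
  ]
}}

```text
t: 20.55
position: [480.1, -9.9, 63.6]
tcp_rot: [-180.0, -0.0, 168.2]
ft_force: [-0.8, 0.2, -2.1]
width: 57.1
```

{"name": "send_rows", "arguments": {
  "rows": [
    {"delta_pos": [0,0,-0.005],"spin": 0},
    {"delta_pos": [0,0,-0.01],"spin": 0},
    {"delta_pos": [0,0,-0.015],"spin": 0},
    {"delta_pos": [0,0,-0.02],"spin": 0},
    {"delta_pos": [0,0,-0.025],"spin": 0},
    {"delta_pos": [0,0,-0.0295],"spin": 0},
    {"delta_pos": [0,0,-0.0335],"spin": 0},
    {"delta_pos": [0,0,-0.037],"spin": 0}
  ]
}}

```text
t: 21.55
position: [480.1, -10.0, 100.5]
tcp_rot: [-180.0, 0.0, 168.2]
ft_force: [-0.1, -0.2, -2.6]
width: 57.0
```

{"name": "send_rows", "arguments": {
  "rows": [
    {"delta_pos": [0,0,-0.0025],"spin": 0},
    {"delta_pos": [0,0,-0.004],"spin": 0},
    {"delta_pos": [0,0,-0.005],"spin": 0},
    {"delta_pos": [0,0,-0.0055],"spin": 0},
    {"delta_pos": [0,0,-0.0055],"spin": 0},
    {"delta_pos": [0,0,-0.0055],"spin": 0},
    {"delta_pos": [0,0,-0.0055],"spin": 0},
    {"delta_pos": [0,0,-0.0055],"spin": 0}
  ]
}}

```text
t: 22.55
position: [480.1, -9.9, 105.7]
tcp_rot: [-180.0, -0.0, 168.2]
ft_force: [-0.0, -0.2, -1.8]
width: 57.1
```

```bash
python3 - <<'E'
from h import *
o=get_obs();print(o['t'],o['position'],o['tcp_rot'],o['ft_force'],o['width'],o['joints'])
im=grab_frame("wrist");cv2.imwrite("pics/w13.png",im)
b=grab_frame("side");zoom(b,250,75,390,215,4,"pics/dz13.png")
E
```

```text
22.55 [480.07215303  -9.94098245 105.71168102] [-1.79999370e+02 -6.33209237e-03  1.68208460e+02] [-0.01055653 -0.19078998 -1.78846811] 57.08326228330974 [-5.24670660e+00 -1.28681552e+01  1.00529635e+02  9.56595232e-05
  9.23448830e+01 -8.34551628e+01]
```

View pics/w13.png

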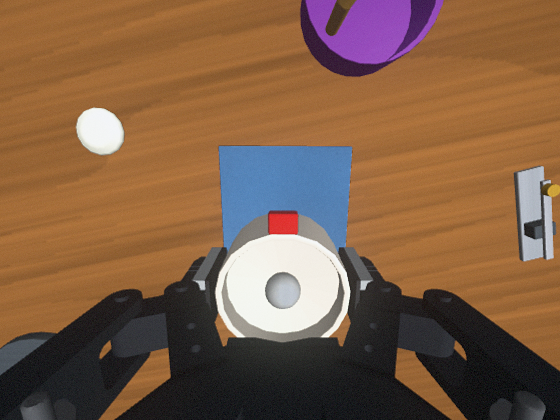

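View pics/dz13.png

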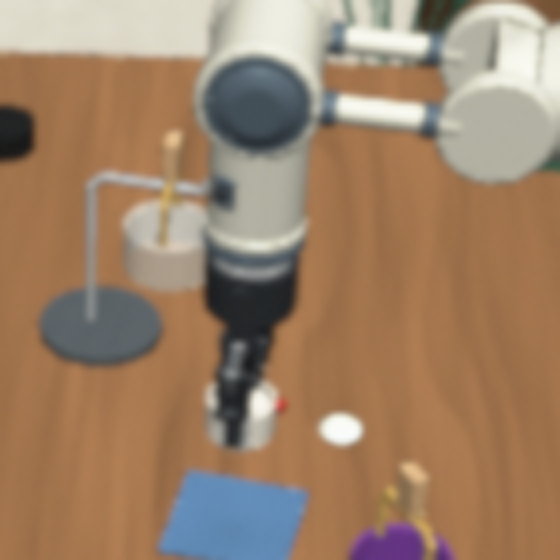

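The dish is up level with the ball centred and the spout at (283,222). I'll do a slow quarter turn of +1.571 rad about tool z, which is −90° in the world, ending toward coaster +y.

{"name": "send_rows", "arguments": {
  "rows": [
    {"delta_pos": [0,0,0],"spin": 0.006},
    {"delta_pos": [0,0,0],"spin": 0.018},
    {"delta_pos": [0,0,0],"spin": 0.036},
    {"delta_pos": [0,0,0],"spin": 0.06},
    {"delta_pos": [0,0,0],"spin": 0.09},
    {"delta_pos": [0,0,0],"spin": 0.126},
    {"delta_pos": [0,0,0],"spin": 0.168},
    {"delta_pos": [0,0,0],"spin": 0.216}
  ]
}}

```text
t: 23.65
position: [480.1, -9.9, 105.8]
tcp_rot: [180.0, 0.0, 155.7]
ft_force: [0.8, 1.3, -3.1]
width: 57.5
```

{"name": "send_rows", "arguments": {
  "rows": [
    {"delta_pos": [0,0,0],"spin": 0.055},
    {"delta_pos": [0,0,0],"spin": 0.115},
    {"delta_pos": [0,0,0],"spin": 0.18},
    {"delta_pos": [0,0,0],"spin": 0.25},
    {"delta_pos": [0,0,0],"spin": 0.325},
    {"delta_pos": [0,0,0],"spin": 0.405},
    {"delta_pos": [0,0,0],"spin": 0.485},
    {"delta_pos": [0,0,0],"spin": 0.565}
  ]
}}

```text
t: 24.65
position: [480.1, -10.0, 105.8]
tcp_rot: [-180.0, -0.0, 123.2]
ft_force: [0.3, 0.4, -2.6]
width: 57.0
```

{"name": "send_rows", "arguments": {
  "rows": [
    {"delta_pos": [0,0,0],"spin": 0.08},
    {"delta_pos": [0,0,0],"spin": 0.16},
    {"delta_pos": [0,0,0],"spin": 0.24},
    {"delta_pos": [0,0,0],"spin": 0.315},
    {"delta_pos": [0,0,0],"spin": 0.385},
    {"delta_pos": [0,0,0],"spin": 0.45},
    {"delta_pos": [0,0,0],"spin": 0.51},
    {"delta_pos": [0,0,0],"spin": 0.565}
  ]
}}

```text
t: 25.65
position: [480.1, -9.9, 105.8]
tcp_rot: [180.0, -0.0, 90.9]
ft_force: [0.7, 0.0, -2.0]
width: 57.3
```

{"name": "send_rows", "arguments": {
  "rows": [
    {"delta_pos": [0,0,0],"spin": 0.05},
    {"delta_pos": [0,0,0],"spin": 0.095},
    {"delta_pos": [0,0,0],"spin": 0.133},
    {"delta_pos": [0,0,0],"spin": 0.165},
    {"delta_pos": [0,0,0],"spin": 0.19},
    {"delta_pos": [0,0,0],"spin": 0.208},
    {"delta_pos": [0,0,0],"spin": 0.22},
    {"delta_pos": [0,0,0],"spin": 0.225}
  ]
}}

```text
t: 26.65
position: [480.1, -9.9, 105.8]
tcp_rot: [-180.0, 0.0, 78.2]
ft_force: [-0.4, -0.7, -1.5]
width: 57.0
```

{"name": "send_rows", "arguments": {
  "rows": [
    {"delta_pos": [0,0,0],"spin": 0},
    {"delta_pos": [0,0,0],"spin": 0},
    {"delta_pos": [0,0,0],"spin": 0},
    {"delta_pos": [0,0,0],"spin": 0},
    {"delta_pos": [0,0,0],"spin": 0},
    {"delta_pos": [0,0,0],"spin": 0},
    {"delta_pos": [0,0,0],"spin": 0},
    {"delta_pos": [0,0,0],"spin": 0}
  ]
}}

```text
t: 27.65
position: [480.1, -10.0, 105.8]
tcp_rot: [180.0, -0.0, 78.2]
ft_force: [0.1, 0.3, -1.9]
width: 57.3
```

```bash
python3 - <<'E'
from h import *
o=get_obs();print(o['t'],o['position'],o['tcp_rot'],o['ft_force'],o['width'],o['joints'])
im=grab_frame("wrist");cv2.imwrite("pics/w14.png",im)
b=grab_frame("side");zoom(b,250,75,390,215,4,"pics/dz14.png")
b=grab_frame("scene");zoom(b,75,100,275,250,4,"pics/sz14.png")
E
```

```text
27.65 [480.11005239  -9.95349487 105.78547401] [ 1.79999367e+02 -1.87846101e-04  7.81935460e+01] [ 0.09390529  0.27994428 -1.9351123 ] 57.254944345495694 [-5.24779575e+00 -1.28702987e+01  1.00523938e+02  1.14382163e-04
  9.23457098e+01  6.55866296e+00]
```

View pics/w14.png

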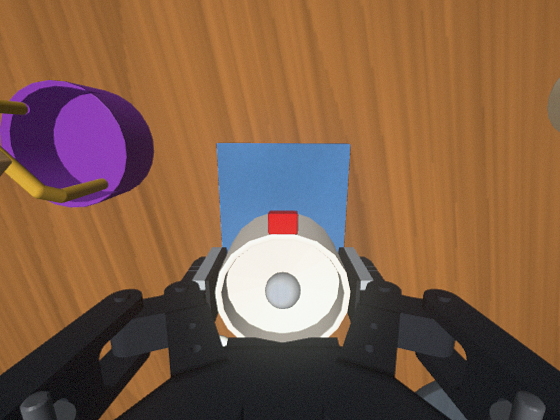

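View pics/dz14.png

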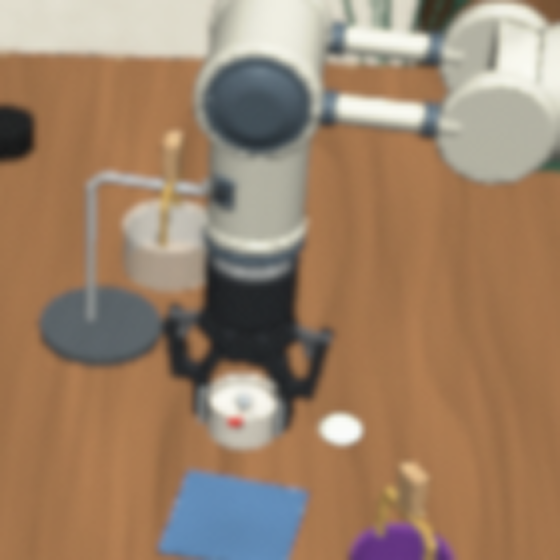

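View pics/sz14.png

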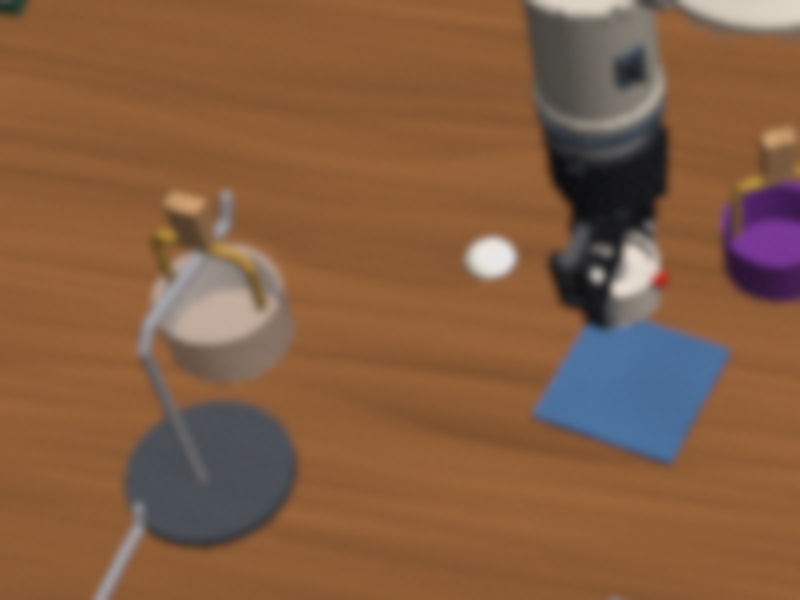

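The coaster's +y edge lies square in the wrist view at row 143, with the spout at (283,222) and the ball at (283,290). The dome hangs still, so I'm handing in.

```bash
python3 -c "
from workcell import *
print(job_done())"
```

```text
the job is handed in; nothing more can be done
None
```

I handed the job in at about 28 s. The clear dome hangs released on the larger hook, and the arm is still holding the dish over its coaster.

- **Dome:** I lifted it by the wooden grip, passed its arch over the hook tip and lowered it until it touched (about 6 N). After I let go, the pictures showed the bar crossing the arm with the arm centred in the arch, near the seat, and the dome hanging still.
- **Dish:** I gripped it across the wall, raised it 100 mm straight up, and only then turned it by −90°. At the end the tool was level and steady at yaw 78.2°. The coaster's +y edge direction also measured 78.2°, and the spout was square to that edge in the wrist picture.
- **Ball and other objects:** The ball stayed in the middle at every look. I did not touch the jar, gauge or adapter, but I did not measure them again at the end.
- **Disagreements:** On the way down to the dish I sent one sideways step of about 1.7 mm the wrong way. I corrected it before closing the fingers. My estimates of the dish centre differed by 1–4 mm between pictures, but the jaws looked symmetric around it before gripping.

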